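# Pack the repair kit into the four coloured bins of the caddy

### The arm

A 7-joint arm with a two-finger parallel gripper is mounted at the origin on a cart in front of the work surface, level with it; the furniture and walls round the work are solid. World frame = base frame: x ahead of the robot, y to its left, z up, the work surface at z = 0. Lengths are in m, angles in rad, forces in N, time in s.
With the tool pointing down it reaches from about 0.35 to 0.9 m from the base axis. Payload 8.1 kg.
Tool frame: the origin (TCP) lies midway between the tips of the shut fingers; the grasp point (between the pads) lies behind it (arm.tcp_to_grasp is the z of the grasp point in the tool frame, in m); z points along the fingers, y is the line along which they close (so a half turn about z gives the same grasp; the last joint's range is limited). The gripper opens to 92 mm and grips with 3 to 60 N. Pads are 19 mm wide; open, the fingers measure 130 mm over their backs; the gripper's body (75 mm by 190 mm) begins 47 mm behind the grasp point.
Start: joints at [-1.423, 0.434, 0.025, 1.573, -0.012, 1.134, -0.075], TCP at [0.155, 0.605, 0.227] pointing down, gripper open.
Joint ranges: [-2.62, 2.62], [-0.44, 2.09], [-1.27, 1.32], [0.08, 2.57], [-1.32, 4.46], [0.12, 2], [-2.74, 2.74]. Speed limits (rad/s): [2.22, 2.22, 3.01, 3.01, 3.14, 3.14, 3.14].

### API

Orientations are given as a rotation vector (axis times angle).
In Python, from cell import readout, vision, arm gives the robot as it stands.
- The arm moves only by the tool carry_out, never from a script. Its argument "increments" is one flat list of numbers, 6 for each row, row after row: the shift along the world's x, y, z in mm, then the turn, a rotation vector about the world's x, y, z in rad. In form: [tx, ty, tz, wx, wy, wz, tx, ty, tz, wx, wy, wz, ...]. A call has 1 to 20 rows; each row shifts and turns the commanded pose from where the row before left it; what a row does not reach is not made up. A row lasts 1/8 s, in which the tool goes at most 62.5 mm and 10.7 degrees, less where a joint would pass 70% of its speed; a pose out of reach is approached as far as the arm can. A call with a gripper value outside its range is refused whole. "grip" is the closure, from 0 (fully open) to 1 (shut), set as the call begins (left out, the last holds). The fingers move at their own pace and stop on an object; "newtons" is the grip in N (left out, the last holds). Time passes only in rows, so rows that do not move let the fingers close. It gives the time, the measured TCP pose, the force, the opening and the grip force at its end, in the units of the state.
- readout.observe(): the state, without advancing time (a new reading comes with each control period).
- vision.get_image(name): name is "side" or "top" or "wrist"; returns the picture (480x640x3 uint8, red, green, blue); there is no depth.
- vision.calibration(name): a dict with "fov_y" (degrees; the focal length in pixels is half the picture's height over the tangent of half this angle, whatever the lens; pixels are square), "cx", "cy" (the principal point, pixels), "pose" (4x4, takes a point from camera to world coordinates). Camera axes: x right, y up, looking along -z (the intrinsics and any distortion apply to the point x, -y, -z); pixel columns grow to the right and rows downward; lengths in m; the calibration is good to about 2 mm. A picture is of the moment at which its call begins: read the wrist's pose just before it. calibration takes no time and is no camera call; for the wrist camera it gives the pose at the moment of the call.
- arm.sign_off(): hands the job in; it is judged then, once.
The state is a dict: "clock": time; "joints": joint angles; "dq": joint speeds; "joint_efforts": joint torques, N m; "position": TCP position; "ee_rot": TCP orientation; "force": force on the tool from outside, world axes, zero at the start; "ft_torque": the same for the moment, N m; "width": opening from 0.0 (shut) to 1.0 (fully open); "gripper_force": force on a finger pad.
Only numpy, scipy, OpenCV 4.12 (cv2) and the standard library are available. Lean on these libraries where they do the work, as an engineer would, in place of code of your own. Each camera call takes 0.05 s, during which the arm holds its last target. There are 200 camera calls.

### The job

Pack the board repair kit: set the spool of solder wire in the green bin, the flux jar in the blue bin, the blue capacitor in the yellow bin and the heat sink in the red bin, each upright as it stands now and on the white disc in the middle of its bin. The flat reel of desoldering braid and the black capacitor do not belong to the kit: leave them where they are.

Things in the scene. Friction and masses are not known exactly. Their poses are not given: they have to be found in the camera images.
- bin_red: Red open plastic bin, 104 x 104 x 15 mm, walls and floor 3 mm, a 36 mm white disc in the middle of its floor. One of four that sit two by two, 105 mm apart, in a fixed grey caddy (218 mm square, rim 16 mm high) and change places. Fixed. Origin: centre of its underside, 5 mm above the desk (inner floor 8 mm, rim 20 mm above the desk); z up, x and y along its sides.
- bin_yellow: Yellow open plastic bin, 104 x 104 x 15 mm, walls and floor 3 mm, a 36 mm white disc in the middle of its floor. One of four that sit two by two, 105 mm apart, in a fixed grey caddy (218 mm square, rim 16 mm high) and change places. Fixed. Origin: centre of its underside, 5 mm above the desk (inner floor 8 mm, rim 20 mm above the desk); z up, x and y along its sides.
- bin_blue: Blue open plastic bin, 104 x 104 x 15 mm, walls and floor 3 mm, a 36 mm white disc in the middle of its floor. One of four that sit two by two, 105 mm apart, in a fixed grey caddy (218 mm square, rim 16 mm high) and change places. Fixed. Origin: centre of its underside, 5 mm above the desk (inner floor 8 mm, rim 20 mm above the desk); z up, x and y along its sides.
- bin_green: Green open plastic bin, 104 x 104 x 15 mm, walls and floor 3 mm, a 36 mm white disc in the middle of its floor. One of four that sit two by two, 105 mm apart, in a fixed grey caddy (218 mm square, rim 16 mm high) and change places. Fixed. Origin: centre of its underside, 5 mm above the desk (inner floor 8 mm, rim 20 mm above the desk); z up, x and y along its sides.
- solder_spool_mid (a point): Spool of solder wire: white, standing on end like a cotton reel, round, 47 mm in diameter (a short loose wire end sticks out to one side and is only to be seen, not felt), 46 mm tall, 0.24 kg. The point is its centre, half-way up, on its axis; z is its axis (up). Loose on the desk; can be gripped across the diameter in any direction.
- flux_jar_mid (a point): Flux jar: round amber jar with a white screw lid, 43 mm in diameter, 38 mm tall, standing. The point is its centre, half-way up; z up. Loose on the desk; can be gripped across the diameter in any direction. (Between the left and right parts of the desk stands a black soldering station 200 mm tall: carry things over it.)
- capacitor_blue_mid (a point): Blue capacitor: power capacitor, a can with a blue sleeve and a bare metal spot on its top, 30 mm in diameter, 36 mm tall, standing. The point is its centre, half-way up; z up. Loose on the desk.
- heatsink_mid (a point): Heat sink: small light grey block with upright fins, 22 mm (x) by 30 mm (y) by 15 mm tall, fins up. The point is its centre, half-way up; z up, x along its 22 mm width (grip it across that), y along its 30 mm length. Loose on the desk.
- braid_reel_mid (a point): Reel of desoldering braid, a look-alike of the spool that stays where it is: flat white reel with an orange face, 47 mm in diameter, only 16 mm tall, a short braid end sticks out. The point is its centre, half-way up; z up. Loose on the desk.
- capacitor_black_mid (a point): Black capacitor, a look-alike of the blue one that stays where it is: the same can in a black sleeve, 30 mm in diameter, 36 mm tall, standing. The point is its centre, half-way up; z up. Loose on the desk.
There are look-alikes about, which are no part of the job. Of the things that look like the part that bears capacitor_blue_mid, take the one that is farthest to the robot's left at the start.

How it is judged:
At the end, for the whole second after the job is handed in: Each of the four kit things stands upright (within 0.15 rad) on the floor of its own bin (height within 4 mm), its centre within 15 mm of the middle of that bin; the braid reel and the black capacitor are within 30 mm of where they started (horizontal distance between solder_spool_mid and bin_green below 0.015 m and z of solder_spool_mid in the frame of bin_green between 0.0225 and 0.0305 m and angle between each of solder_spool_mid, flux_jar_mid, capacitor_blue_mid, heatsink_mid's own z axis and vertical below 0.15 rad and horizontal distance between flux_jar_mid and bin_blue below 0.015 m and z of flux_jar_mid in the frame of bin_blue between 0.018 and 0.026 m and horizontal distance between capacitor_blue_mid and bin_yellow below 0.015 m and z of capacitor_blue_mid in the frame of bin_yellow between 0.017 and 0.025 m and horizontal distance between heatsink_mid and bin_red below 0.015 m and z of heatsink_mid in the frame of bin_red between 0.0065 and 0.0145 m and distance of each of braid_reel_mid, capacitor_black_mid from where it was at the start of the episode below 0.03 m); the robot touches nothing.
It fails at once if the reel of desoldering braid is moved more than 30 mm (distance of braid_reel_mid from where it was at the start of the episode above 0.03 m).
It fails at once if the black capacitor is moved more than 30 mm (distance of capacitor_black_mid from where it was at the start of the episode above 0.03 m).
It also fails if it takes over 131 s, if anything falls off the work surface, if the arm or the gripper's body presses on something with over 40 N, if the wrist force passes 120 N, or if a joint passes its speed limit or range.

## Working session

There is one attempt and no reset: what is moved stays moved. The work goes in short steps, Python scripts to look and compute and a tool call to move; the robot and the scene stay as the last step left them, time stands still between calls to the robot, and variables do not carry over. Pictures are saved under pics/ and viewed, at most 14 in all, crops included, and the job is handed in when it is done.

Besides the shell and the picture viewer there is one more tool, called after "Call:" by a JSON object that holds its "method" and its "body", one argument or row to a line. carry_out: Moves the arm, as the interface text tells. Its arguments: {"type":"object","properties":{"increments":{"type":"array","items":{"type":"number"}},"grip":{"type":"number"},"newtons":{"type":"number"}},"required":["increments"]}

```bash
mkdir -p pics; ls
python3 - <<'E'
from cell import readout, vision, arm
import cv2, numpy as np
s=readout.observe(); print(s, arm.tcp_to_grasp)
for n in ("top","side","wrist"):
    im=vision.get_image(n); cv2.imwrite(f"pics/{n}0.png",im[:,:,::-1])
    c=vision.calibration(n); print(n,c)
E
```

```text
pics
{'clock': 0.0, 'joints': array([-1.42262297,  0.43521241,  0.02497324,  1.57409578, -0.01159498,
        1.13398756, -0.07506616]), 'dq': array([ 0.00051794, -0.00104445,  0.00104563,  0.00098156,  0.00013926,
        0.00207544,  0.00028895]), 'joint_efforts': array([-1.04550294e-03, -6.67838931e+01,  9.84782986e-01, -3.14468873e+01,
       -6.04772056e-02,  4.25646943e-02,  1.70600160e-04]), 'position': array([0.15502688, 0.6049441 , 0.22595205]), 'ee_rot': array([-3.92929345e-01, -3.11687285e+00,  2.44633193e-03]), 'force': array([0.23082007, 0.5998832 , 0.23591874]), 'ft_torque': array([ 0.06843771,  0.00777595, -0.04695688]), 'gripper_force': 0.0, 'width': 1.0023239686752043} -0.0188
top {'fov_y': 49.24142415041445, 'cx': 322.1608862066253, 'cy': 244.39476536450755, 'pose': array([[ 0.01398715,  0.99744652, -0.07003432,  0.42666893],
       [-0.99988546,  0.01435753,  0.00478784, -0.00875998],
       [ 0.00578113,  0.06995933,  0.99753309,  1.21710774],
       [ 0.        ,  0.        ,  0.        ,  1.        ]])}
side {'fov_y': 52.28057198368842, 'cx': 327.3873577527695, 'cy': 241.5671565552839, 'pose': array([[ 0.79225322,  0.45316584, -0.40862642,  0.00629098],
       [-0.61006734,  0.57469413, -0.54547639, -0.63949638],
       [-0.01235606,  0.68144506,  0.73176496,  0.90784015],
       [ 0.        ,  0.        ,  0.        ,  1.        ]])}
wrist {'fov_y': 61.80347008517004, 'cx': 327.21390593081463, 'cy': 236.59813552056335, 'pose': array([[ 0.24763127, -0.93165656, -0.26588497,  0.08385645],
       [ 0.96885339,  0.23773633,  0.06931486,  0.62440005],
       [-0.00136712, -0.27476808,  0.96150956,  0.38346334],
       [ 0.        ,  0.        ,  0.        ,  1.        ]])}
```

View pics/top0.png

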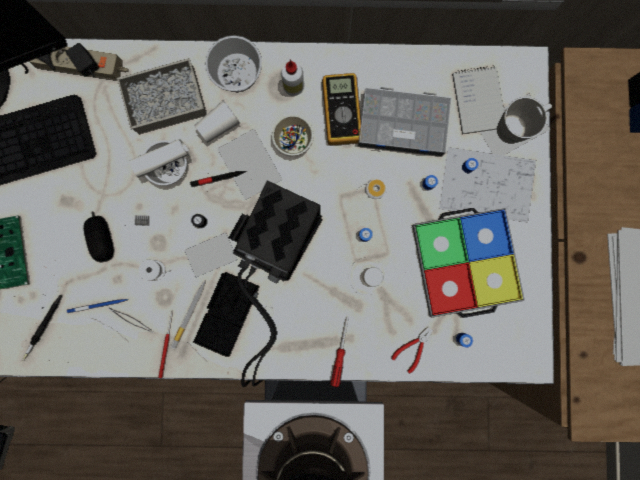

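View pics/side0.png

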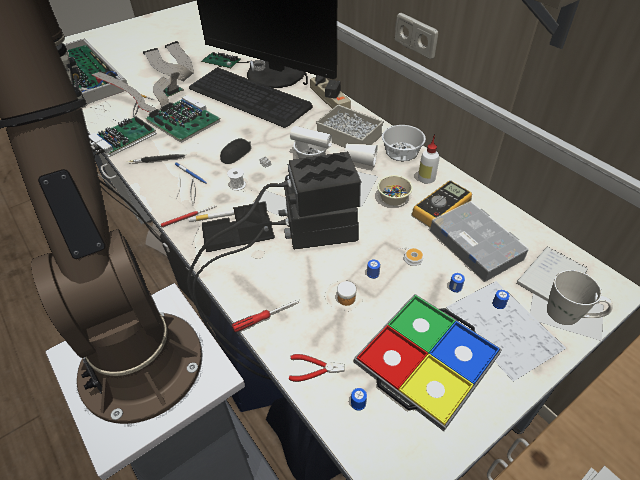

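View pics/wrist0.png

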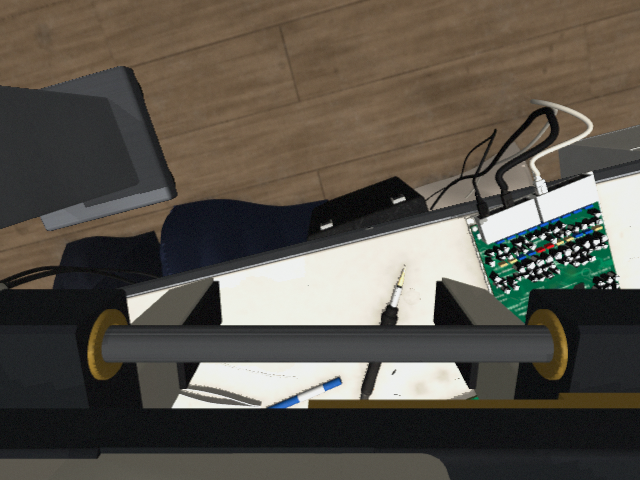

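The top view shows:
- Spool at (152,270), heat sink at (142,220) and black capacitor at (198,220).
- Jar at (371,277) and braid reel at (375,188).
- Blue capacitors at (365,235), (430,182), (470,165) and (464,340). The leftmost is (365,235).
- Bins: green (441,243), blue (486,236), red (450,289), yellow (494,281).

The side view agrees. The wrist view shows only the desk edge.

```bash
python3 - <<'E'
import cv2, numpy as np
im=cv2.imread("pics/top0.png")
a=cv2.resize(im[200:290,120:220],None,fx=6,fy=6,interpolation=cv2.INTER_CUBIC)
b=cv2.resize(im[205:325,345:530],None,fx=4,fy=4,interpolation=cv2.INTER_CUBIC)
cv2.imwrite("pics/a.png",a);cv2.imwrite("pics/b.png",b)
E
cat > h.py <<'E'
from cell import readout, vision, arm
import numpy as np, cv2
def ray(n,u,v,z,c=None):
    c=c or vision.calibration(n); f=240/np.tan(np.radians(c["fov_y"]/2)); P=c["pose"]
    d=P[:3,:3]@np.array([(u-c["cx"])/f,-(v-c["cy"])/f,-1]); o=P[:3,3]
    return (o+d*(z-o[2])/d[2])[:2]
def proj(n,p,c=None):
    c=c or vision.calibration(n); f=240/np.tan(np.radians(c["fov_y"]/2)); P=c["pose"]
    q=P[:3,:3].T@(np.array(p)-P[:3,3]); return c["cx"]+f*q[0]/-q[2], c["cy"]-f*q[1]/-q[2]
E
```

```text
(no output)
```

View pics/a.png

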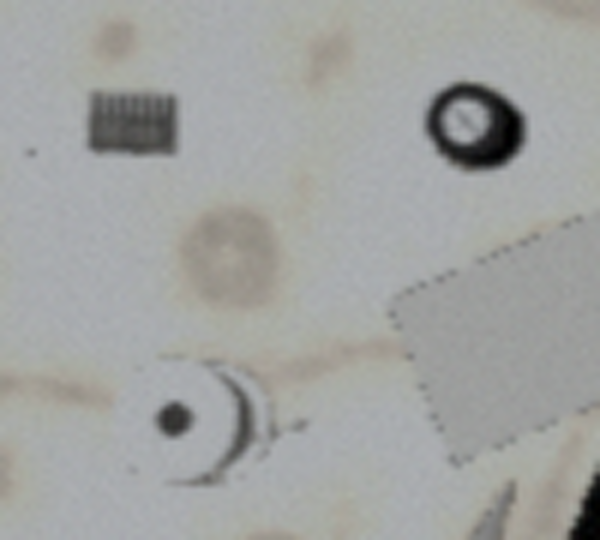

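View pics/b.png

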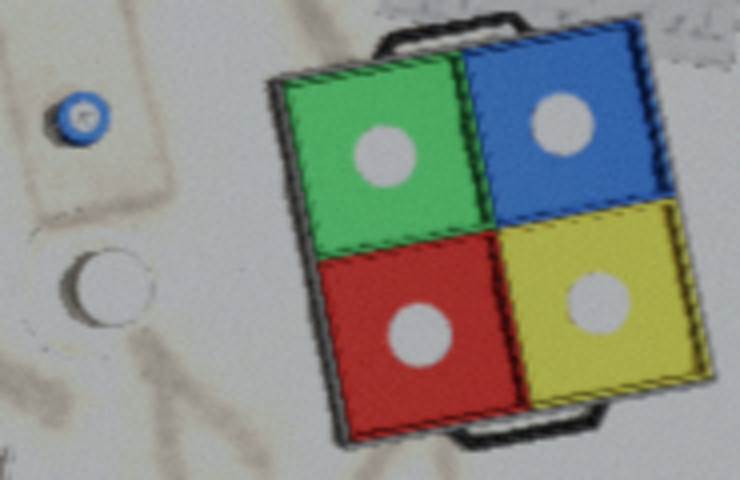

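Crop a (6x) shows the spool hole at (174,420), the heat sink at (133,123) with its long side along the columns, and the black capacitor spot at (466,122). Crop b (4x) shows the blue capacitor at (84,117), the jar lid at (115,287), and the discs: green (385,156), blue (563,124), red (420,335), yellow (598,303).

Run:
```python
from h import *
A=lambda x,y:((x+.5)/6-.5+120,(y+.5)/6-.5+200)
B=lambda x,y:((x+.5)/4-.5+345,(y+.5)/4-.5+205)
r={}
for n,p,z in [("spool",A(174,420),.046),("heat",A(133,123),.009),("black",A(466,122),.036),("cap",B(84,117),.036),("jar",B(115,287),.038),
 ("green",B(385,156),.008),("blue",B(563,124),.008),("red",B(420,335),.008),("yellow",B(598,303),.008),("reel",(375.5,188),.016)]:
    q=ray("top",*p,z); r[n]=q; print(n,q.round(4),"r %.3f"%np.hypot(*q),"side px",np.round(proj("side",[*q,z]),0))
d=r["blue"]-r["green"];e=r["yellow"]-r["red"];print(np.hypot(*d),np.hypot(*e),np.hypot(*(r["green"]-r["red"])),np.arctan2(d[0],-d[1]),np.arctan2(e[0],-e[1]))
for n,z in [("hs corners",.015)]:
  for c in [(88,92),(177,92),(177,154),(88,154)]: print(ray("top",*A(*c),z).round(4))
from scipy.spatial.transform import Rotation as R
print(R.from_rotvec(readout.observe()["ee_rot"]).as_matrix().round(3))
```

```text
spool [0.447  0.3719] r 0.581 side px [235. 172.]
heat [0.5619 0.4039] r 0.692 side px [265. 161.]
black [0.5611 0.2693] r 0.622 side px [290. 177.]
cap [ 0.5349 -0.1125] r 0.547 side px [374. 264.]
jar [ 0.439  -0.1306] r 0.458 side px [347. 288.]
green [ 0.5173 -0.2897] r 0.593 side px [421. 325.]
blue [ 0.5374 -0.3931] r 0.666 side px [464. 353.]
red [ 0.4142 -0.3097] r 0.517 side px [392. 358.]
yellow [ 0.434  -0.4125] r 0.599 side px [435. 389.]
reel [ 0.6438 -0.1363] r 0.658 side px [414. 254.]
0.10540013471862975 0.1047805658099128 0.10501743133099206 0.19198061856067614 0.19041786733139562
[0.5729 0.4196]
[0.5735 0.3855]
[0.5495 0.3846]
[0.549  0.4187]
[[-0.969  0.248 -0.   ]
 [ 0.248  0.969 -0.001]
 [-0.    -0.001 -1.   ]]
```

Cross-checks agree: the bin spacing comes out at 105 mm and the side-view reprojections match. First target is the heat sink, with the fingers closing along world x.

Call:
{"method": "carry_out", "body": {
  "increments": [41,-20,0,0,0,-0.132,41,-20,0,0,0,-0.132,41,-20,0,0,0,-0.132,41,-20,0,0,0,-0.132,41,-20,0,0,0,-0.132,41,-20,0,0,0,-0.132,41,-20,0,0,0,-0.132,41,-20,0,0,0,-0.132,41,-20,0,0,0,-0.132,38,-21,0,0,0,-0.132,0,0,-30,0,0,0,0,0,-40,0,0,0,0,0,-36,0,0,0,0,0,0,0,0,0,0,0,0,0,0,0],
  "grip": 0.3,
  "newtons": 20
}}

```text
clock: 2.02
position: [0.5628, 0.4048, 0.1221]
ee_rot: [2.221, 2.221, 0.002]
force: [0.6, 0.3, -0.7]
width: 0.702
gripper_force: 0.0
```

Run:
```python
from h import *
c=vision.calibration("wrist"); im=vision.get_image("wrist"); cv2.imwrite("pics/w1.png",im[:,:,::-1])
for p in [(.5619,.4039,.015),(.5509,.3889,.015),(.5729,.3889,.015),(.5729,.4189,.015)]: print(np.round(proj("wrist",p,c)))
```

```text
[325. 237.]
[309. 258.]
[341. 258.]
[341. 216.]
```

View pics/w1.png

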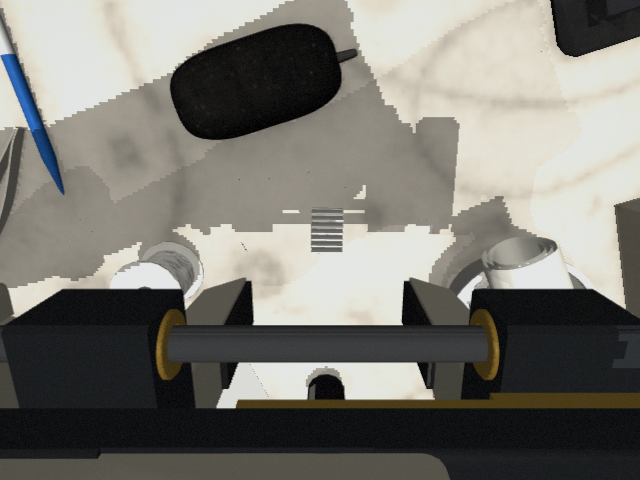

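The heat sink shows at (327,230) against a prediction of (325,237), so it sits about 3 mm further in y. I'll go down with a +2 mm y correction.

Call:
{"method": "carry_out", "body": {
  "increments": [0,1,-35,0,0,0,0,1,-35,0,0,0,0,0,-28,0,0,0,0,0,-14,0,0,0,0,0,-6,0,0,0,0,0,0,0,0,0,0,0,0,0,0,0]
}}

```text
clock: 2.95
position: [0.5628, 0.4069, 0.004]
ee_rot: [2.221, 2.221, 0.003]
force: [-0.4, -0.0, 0.6]
width: 0.699
gripper_force: 0.0
```

Call:
{"method": "carry_out", "body": {
  "increments": [0,0,0,0,0,0,0,0,0,0,0,0,0,0,0,0,0,0,0,0,0,0,0,0,0,0,0,0,0,0,0,0,0,0,0,0,0,0,0,0,0,0,0,0,0,0,0,0],
  "grip": 1,
  "newtons": 20
}}

```text
clock: 3.95
position: [0.5621, 0.4065, 0.0027]
ee_rot: [2.222, 2.221, 0.0]
force: [0.1, -0.9, 0.3]
width: 0.233
gripper_force: 20.0
```

Width 0.233 is about 21 mm, so it is held. Now lift.

Call:
{"method": "carry_out", "body": {
  "increments": [0,0,15,0,0,0,0,0,35,0,0,0,0,0,50,0,0,0,0,0,50,0,0,0,0,0,50,0,0,0,0,0,50,0,0,0,0,0,40,0,0,0,0,0,10,0,0,0,0,0,0,0,0,0]
}}

```text
clock: 5.08
position: [0.5622, 0.4064, 0.3036]
ee_rot: [2.222, 2.221, 0.002]
force: [-0.0, -0.3, -0.5]
width: 0.238
gripper_force: 20.0
```

Call:
{"method": "carry_out", "body": {
  "increments": [-5,-20,0,0,0,0,-8,-40,0,0,0,0,-8,-40,0,0,0,0,-8,-40,0,0,0,0,-8,-40,0,0,0,0,-8,-40,0,0,0,0,-8,-40,0,0,0,0,-8,-40,0,0,0,0,-8,-40,0,0,0,0,-8,-40,0,0,0,0,-8,-40,0,0,0,0,-8,-40,0,0,0,0,-8,-40,0,0,0,0,-8,-40,0,0,0,0,-8,-40,0,0,0,0,-8,-40,0,0,0,0,-8,-40,0,0,0,0,-8,-40,0,0,0,0,-7,-15,0,0,0,0,0,0,0,0,0,0]
}}

```text
clock: 7.58
position: [0.4127, -0.3092, 0.3016]
ee_rot: [-2.223, -2.217, 0.002]
force: [0.3, 0.5, -0.3]
width: 0.236
gripper_force: 20.0
```

Call:
{"method": "carry_out", "body": {
  "increments": [1,0,-40,0,0,0,0,0,-50,0,0,0,0,0,-50,0,0,0,0,0,-50,0,0,0,0,0,-40,0,0,0,0,0,-30,0,0,0,0,0,-16,0,0,0,0,0,-8,0,0,0,0,0,-4,0,0,0,0,0,-2,0,0,0,0,0,0,0,0,0,0,0,0,0,0,0]
}}

```text
clock: 9.07
position: [0.4154, -0.3087, 0.0132]
ee_rot: [2.221, 2.221, 0.001]
force: [-0.7, 0.0, -0.3]
width: 0.238
gripper_force: 20.0
```

Call:
{"method": "carry_out", "body": {
  "increments": [0,0,0,0,0,0,0,0,0,0,0,0,0,0,0,0,0,0,0,0,0,0,0,0,0,0,8,0,0,0,0,0,20,0,0,0,0,0,40,0,0,0,0,0,50,0,0,0,0,0,50,0,0,0,0,0,50,0,0,0,0,0,50,0,0,0,0,0,22,0,0,0],
  "grip": 0.57
}}

```text
clock: 10.58
position: [0.4154, -0.3094, 0.306]
ee_rot: [2.22, 2.218, 0.003]
force: [-0.4, -0.5, -0.3]
width: 0.43
gripper_force: 0.0
```

Next is the spool.

Call:
{"method": "carry_out", "body": {
  "increments": [0,20,0,0,0,0,2,40,0,0,0,0,2,40,0,0,0,0,2,40,0,0,0,0,2,40,0,0,0,0,2,40,0,0,0,0,2,40,0,0,0,0,2,40,0,0,0,0,2,40,0,0,0,0,2,40,0,0,0,0,2,40,0,0,0,0,2,40,0,0,0,0,2,40,0,0,0,0,2,40,0,0,0,0,2,40,0,0,0,0,2,40,0,0,0,0,2,40,0,0,0,0,0,21,0,0,0,0,0,0,0,0,0,0],
  "grip": 0.15
}}

```text
clock: 12.95
position: [0.4467, 0.3731, 0.3025]
ee_rot: [2.219, 2.223, -0.001]
force: [0.0, -0.4, -0.4]
width: 0.854
gripper_force: 0.0
```

Call:
{"method": "carry_out", "body": {
  "increments": [0,0,-40,0,0,0,0,0,-50,0,0,0,0,0,-50,0,0,0,0,0,-40,0,0,0,0,0,-20,0,0,0,0,0,0,0,0,0,0,0,0,0,0,0]
}}

```text
clock: 13.82
position: [0.4481, 0.3719, 0.1041]
ee_rot: [2.223, 2.22, 0.002]
force: [0.2, 0.4, -0.0]
width: 0.846
gripper_force: 0.0
```

Run:
```python
from h import *
c=vision.calibration("wrist"); im=vision.get_image("wrist"); cv2.imwrite("pics/w2.png",im[:,:,::-1])
p=(.447,.3719,.046); print(np.round(proj("wrist",p,c)), np.round(proj("wrist",(.447,.3954,.046),c)), readout.observe()["position"])
```

```text
[324. 259.] [324. 219.] [0.44807023 0.37230265 0.10428321]
```

View pics/w2.png

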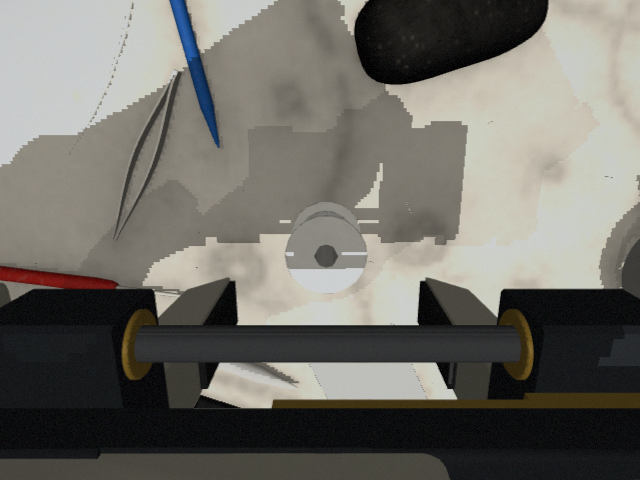

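The spool hole is at (326,256), within 2 mm of the prediction. I'll go down and grip.

Call:
{"method": "carry_out", "body": {
  "increments": [0,1,-30,0,0,0,0,0,-30,0,0,0,0,0,-18,0,0,0,0,0,-10,0,0,0,0,0,0,0,0,0]
}}

```text
clock: 14.5
position: [0.4473, 0.3735, 0.0148]
ee_rot: [2.222, 2.221, -0.0]
force: [0.7, 0.7, 0.0]
width: 0.853
gripper_force: 0.0
```

Call:
{"method": "carry_out", "body": {
  "increments": [0,0,0,0,0,0,0,0,0,0,0,0,0,0,0,0,0,0,0,0,0,0,0,0,0,0,0,0,0,0,0,0,0,0,0,0,0,0,0,0,0,0],
  "grip": 1,
  "newtons": 30
}}

```text
clock: 15.38
position: [0.4473, 0.3736, 0.015]
ee_rot: [-2.222, -2.221, -0.001]
force: [0.3, -0.5, 5.3]
width: 0.506
gripper_force: 30.0
```

Call:
{"method": "carry_out", "body": {
  "increments": [0,0,15,0,0,0,0,0,35,0,0,0,0,0,50,0,0,0,0,0,50,0,0,0,0,0,50,0,0,0,0,0,50,0,0,0,0,0,40,0,0,0,0,0,10,0,0,0,0,0,0,0,0,0]
}}

```text
clock: 16.5
position: [0.4469, 0.3732, 0.3145]
ee_rot: [-2.221, -2.221, 0.0]
force: [-0.2, -0.1, -3.3]
width: 0.502
gripper_force: 30.0
```

Call:
{"method": "carry_out", "body": {
  "increments": [2,-20,0,0,0,0,4,-40,0,0,0,0,4,-40,0,0,0,0,4,-40,0,0,0,0,4,-40,0,0,0,0,4,-40,0,0,0,0,4,-40,0,0,0,0,4,-40,0,0,0,0,4,-40,0,0,0,0,4,-40,0,0,0,0,4,-40,0,0,0,0,4,-40,0,0,0,0,4,-40,0,0,0,0,4,-40,0,0,0,0,4,-40,0,0,0,0,6,-40,0,0,0,0,6,-30,0,0,0,0,0,-13,0,0,0,0,0,0,0,0,0,0]
}}

```text
clock: 18.88
position: [0.5157, -0.2903, 0.3138]
ee_rot: [-2.223, -2.217, 0.002]
force: [-0.1, 0.6, -1.6]
width: 0.502
gripper_force: 30.0
```

Call:
{"method": "carry_out", "body": {
  "increments": [1,0,-40,0,0,0,0,0,-50,0,0,0,0,0,-50,0,0,0,0,0,-50,0,0,0,0,0,-40,0,0,0,0,0,-30,0,0,0,0,0,-16,0,0,0,0,0,-8,0,0,0,0,0,-4,0,0,0,0,0,-1,0,0,0,0,0,0,0,0,0,0,0,0,0,0,0]
}}

```text
clock: 20.38
position: [0.5184, -0.2897, 0.0262]
ee_rot: [2.221, 2.221, 0.001]
force: [0.7, 0.3, -2.1]
width: 0.503
gripper_force: 30.0
```

Call:
{"method": "carry_out", "body": {
  "increments": [0,0,0,0,0,0,0,0,0,0,0,0,0,0,0,0,0,0,0,0,0,0,0,0,0,0,8,0,0,0,0,0,20,0,0,0,0,0,40,0,0,0,0,0,50,0,0,0],
  "grip": 0.35
}}

```text
clock: 21.38
position: [0.5177, -0.2895, 0.1458]
ee_rot: [-2.222, -2.221, 0.001]
force: [0.3, -0.1, 0.6]
width: 0.651
gripper_force: 0.0
```

Next is the jar.

Call:
{"method": "carry_out", "body": {
  "increments": [-16,32,0,0,0,0,-16,32,0,0,0,0,-16,32,0,0,0,0,-16,32,0,0,0,0,-15,31,0,0,0,0,0,0,-42,0,0,0,0,0,-20,0,0,0,0,0,0,0,0,0,0,0,0,0,0,0],
  "grip": 0.2
}}

```text
clock: 22.5
position: [0.4398, -0.131, 0.083]
ee_rot: [2.221, 2.22, 0.002]
force: [-0.4, 0.5, -0.3]
width: 0.805
gripper_force: 0.0
```

Run:
```python
from h import *
c=vision.calibration("wrist"); im=vision.get_image("wrist"); cv2.imwrite("pics/w3.png",im[:,:,::-1])
p=(.439,-.1306,.038); print(np.round(proj("wrist",p,c)), np.round(proj("wrist",(.439,-.1091,.038),c)), np.round(proj("wrist",(.5349,-.1125,.036),c)), readout.observe()["position"])
```

```text
[325. 266.] [325. 227.] [506. 233.] [ 0.43997602 -0.13097338  0.08301691]
```

View pics/w3.png

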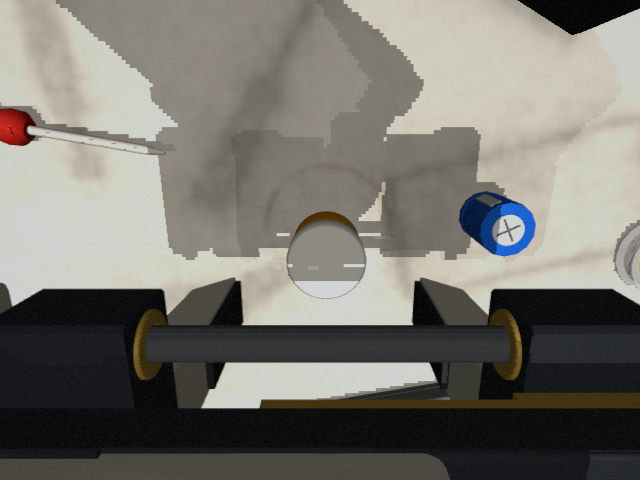

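The jar lid is at (326,259) and the capacitor spot at (509,230), both within about 3 mm of prediction.

Call:
{"method": "carry_out", "body": {
  "increments": [0,2,-30,0,0,0,0,0,-25,0,0,0,0,0,-14,0,0,0,0,0,0,0,0,0,0,0,0,0,0,0]
}}

```text
clock: 23.18
position: [0.4398, -0.1288, 0.0135]
ee_rot: [2.221, 2.22, 0.001]
force: [0.0, 0.6, -0.4]
width: 0.798
gripper_force: 0.0
```

Call:
{"method": "carry_out", "body": {
  "increments": [0,0,0,0,0,0,0,0,0,0,0,0,0,0,0,0,0,0,0,0,0,0,0,0,0,0,0,0,0,0,0,0,0,0,0,0,0,0,0,0,0,0],
  "grip": 1,
  "newtons": 25
}}

```text
clock: 24.05
position: [0.4392, -0.1285, 0.0128]
ee_rot: [2.221, 2.221, 0.0]
force: [-0.8, 0.9, 4.9]
width: 0.455
gripper_force: 25.0
```

Call:
{"method": "carry_out", "body": {
  "increments": [0,0,15,0,0,0,0,0,35,0,0,0,0,0,50,0,0,0,0,0,40,0,0,0,7,-20,0,0,0,0,13,-35,0,0,0,0,13,-35,0,0,0,0,13,-35,0,0,0,0,13,-35,0,0,0,0,13,-35,0,0,0,0,13,-35,0,0,0,0,13,-34,0,0,0,0,0,0,0,0,0,0,0,0,0,0,0,0]
}}

```text
clock: 25.8
position: [0.5366, -0.3919, 0.1529]
ee_rot: [-2.221, -2.22, 0.0]
force: [0.1, 0.1, -1.0]
width: 0.453
gripper_force: 25.0
```

Target TCP z is 0.022.

Call:
{"method": "carry_out", "body": {
  "increments": [1,-1,-30,0,0,0,0,0,-45,0,0,0,0,0,-30,0,0,0,0,0,-15,0,0,0,0,0,-7,0,0,0,0,0,-4,0,0,0,0,0,0,0,0,0,0,0,0,0,0,0]
}}

```text
clock: 26.8
position: [0.5385, -0.3939, 0.0226]
ee_rot: [2.221, 2.22, 0.001]
force: [-0.4, -0.5, 0.0]
width: 0.452
gripper_force: 25.0
```

Call:
{"method": "carry_out", "body": {
  "increments": [0,0,0,0,0,0,0,0,0,0,0,0,0,0,0,0,0,0,0,0,0,0,0,0,0,0,8,0,0,0,0,0,20,0,0,0,0,0,40,0,0,0,0,0,50,0,0,0,0,0,10,0,0,0],
  "grip": 0.38
}}

```text
clock: 27.92
position: [0.5395, -0.3955, 0.1551]
ee_rot: [2.217, 2.216, 0.002]
force: [0.3, -1.3, -0.7]
width: 0.619
gripper_force: 0.0
```

Now the capacitor.

Call:
{"method": "carry_out", "body": {
  "increments": [-1,20,0,0,0,0,-1,38,0,0,0,0,-1,38,0,0,0,0,-1,38,0,0,0,0,0,38,0,0,0,0,0,38,0,0,0,0,0,38,0,0,0,0,0,36,0,0,0,0,0,0,0,0,0,0,0,0,-45,0,0,0,0,0,-40,0,0,0,0,0,0,0,0,0,0,0,0,0,0,0]
}}

```text
clock: 29.55
position: [0.5342, -0.11, 0.0655]
ee_rot: [2.222, 2.22, -0.0]
force: [0.3, 0.3, 0.4]
width: 0.619
gripper_force: 0.0
```

Call:
{"method": "carry_out", "body": {
  "increments": [1,-1,-25,0,0,0,0,0,-18,0,0,0,0,0,-8,0,0,0,0,0,0,0,0,0,0,0,0,0,0,0]
}}

```text
clock: 30.18
position: [0.5356, -0.1107, 0.0143]
ee_rot: [2.221, 2.221, 0.001]
force: [0.6, 0.2, 0.3]
width: 0.619
gripper_force: 0.0
```

Call:
{"method": "carry_out", "body": {
  "increments": [0,0,0,0,0,0,0,0,0,0,0,0,0,0,0,0,0,0,0,0,0,0,0,0,0,0,0,0,0,0,0,0,0,0,0,0,0,0,0,0,0,0],
  "grip": 1,
  "newtons": 20
}}

```text
clock: 31.05
position: [0.5352, -0.1105, 0.0138]
ee_rot: [2.221, 2.221, 0.0]
force: [0.1, 0.3, 3.5]
width: 0.325
gripper_force: 20.0
```

Call:
{"method": "carry_out", "body": {
  "increments": [0,0,15,0,0,0,0,0,35,0,0,0,0,0,50,0,0,0,0,0,40,0,0,0,-7,-20,0,0,0,0,-12,-35,0,0,0,0,-12,-35,0,0,0,0,-12,-35,0,0,0,0,-12,-35,0,0,0,0,-12,-35,0,0,0,0,-12,-35,0,0,0,0,-12,-35,0,0,0,0,-10,-35,0,0,0,0,0,0,0,0,0,0,0,0,0,0,0,0]
}}

```text
clock: 32.92
position: [0.4342, -0.41, 0.154]
ee_rot: [-2.222, -2.221, -0.001]
force: [-0.0, 0.6, -0.3]
width: 0.324
gripper_force: 20.0
```

Call:
{"method": "carry_out", "body": {
  "increments": [0,-2,-30,0,0,0,0,0,-45,0,0,0,0,0,-30,0,0,0,0,0,-15,0,0,0,0,0,-7,0,0,0,0,0,-4,0,0,0,0,0,0,0,0,0,0,0,0,0,0,0]
}}

```text
clock: 33.92
position: [0.4345, -0.4129, 0.0234]
ee_rot: [2.221, 2.221, 0.0]
force: [-0.1, 1.3, 0.2]
width: 0.322
gripper_force: 20.0
```

Call:
{"method": "carry_out", "body": {
  "increments": [0,0,0,0,0,0,0,0,0,0,0,0,0,0,0,0,0,0,0,0,0,0,0,0,0,0,8,0,0,0,0,0,20,0,0,0,0,0,40,0,0,0,0,0,50,0,0,0,0,0,50,0,0,0,0,40,30,0,0,0,0,50,0,0,0,0,0,50,0,0,0,0,0,50,0,0,0,0,0,50,0,0,0,0,0,50,0,0,0,0,0,50,0,0,0,0,0,50,0,0,0,0,0,40,0,0,0,0],
  "grip": 0.5
}}

```text
clock: 36.17
position: [0.434, 0.0191, 0.222]
ee_rot: [2.221, 2.222, 0.003]
force: [0.9, -0.3, 0.2]
width: 0.503
gripper_force: 0.0
```

Run:
```python
from h import *
im=vision.get_image("top")[:,:,::-1]; s=vision.get_image("side")[:,:,::-1]
b=cv2.resize(im[150:350,345:545],(600,600),interpolation=cv2.INTER_CUBIC); cv2.imwrite("pics/f.png",b)
cv2.imwrite("pics/fs.png",cv2.resize(s[270:440,340:520],None,fx=3,fy=3))
for n,q,z in [("spool in green",(.5173,-.2897),.054),("jar",(.5374,-.3931),.046),("heat",(.4142,-.3097),.023),("cap",(.434,-.4125),.044)]:
    u,v=proj("top",[*q,z]); print(n,"expect crop px",round((u-345)*3),round((v-150)*3))
```

```text
spool in green expect crop px 302 276
jar expect crop px 437 253
heat expect crop px 319 415
cap expect crop px 463 391
```

View pics/f.png

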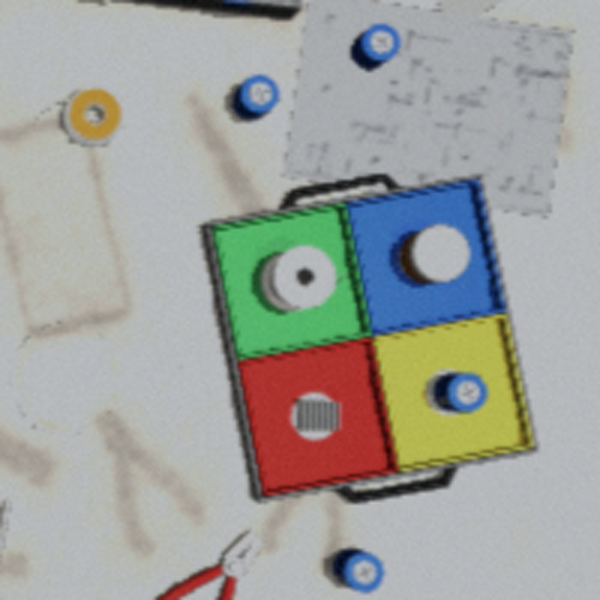

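View pics/fs.png

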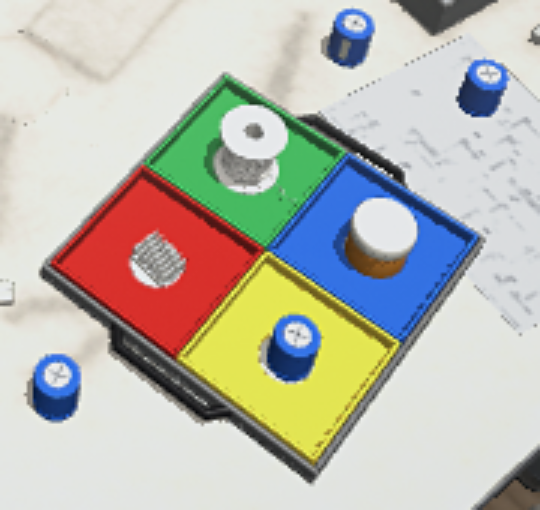

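All four stand upright and within about 3 mm of the disc centres: spool hole (305,276), jar (440,253), heat sink (318,415), capacitor (466,392). The reel is untouched.

```bash
python3 -c "
from cell import arm; print(arm.sign_off())"
```

```text
the job is handed in; nothing more can be done
None
```

The kit is packed and handed in at about 36 s of 131 s: in the final pictures all four parts stand upright within about 3 mm of their bin centres. The braid reel was untouched and the arm never went near the black capacitor, though I didn't re-image it; no pass/fail verdict came back.

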